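# Charge the density jar with gravel

## Task

Charge the glass jar on the end-over-end shaker: lift its loose lid off and rest it in the cork ring, tip the jar's mouth 45 degrees towards the robot so that nothing drops straight onto the glass bottom, and with it tipped let in every one of the small stones lying on the paper. Then bring the jar back upright and set the lid on its mouth again; leave the big cobble and everything else on the bench where they are.

Things in the scene. Friction and masses are not known exactly. Their poses are not given: they have to be found in the camera images.
- jar (a joint): tilt of the glass jar about the shaker's shaft: 0 upright, grows as the mouth swings down towards the shaker's front (the robot's side), 0.785 = 45 degrees; free to swing from -0.6 to 1.9 with no stops between. A friction of 0.35 N m (about 5.5 N pushed at the mouth) holds it wherever it is left. (sizes in mm)
- jar_axis (a point): middle of the jar, on the shaft's centre line, 105 above the table, 65 below the mouth; turns with the jar: its z runs up the jar to the mouth, its y lies along the shaft towards the gearbox, its x points away from the shaker's front (sizes in mm)
- jar_mouth (a point): centre of the jar's open mouth, in the plane of its rim; axes as jar_axis. The jar is clear glass, 130 high, body 88 across, a steel band 92 across round its middle; a shoulder narrows to a straight neck, 62 outside and 53 inside, that is the top 22; wall 4 (sizes in mm)
- jar_belly (a point): point on the jar's centre line, 80 below the mouth and 44 above the inner floor; axes as jar_axis; the jar's wide part is 80 across inside and reaches from the floor to 36 above this point. A stone that has slid right in lies within 51 of it (sizes in mm)
- shaker: bench end-over-end shaker, fixed: white gearbox 150 x 130, 166 high, whose near side stands 110 from the jar's centre along the shaker's +y; origin on the table straight below the jar's centre; front is its -x side (sizes in mm)
- lid: loose black plastic lid of the jar: plug 41 across and 10 deep, above it a flange 68 across and 6 thick, on top a round grip 24 across and 26 high; origin at the centre of the plug's underside, z up (total height 42). The flange rests on the jar's rim (origin 10 below the rim) or on the cork ring (origin 15 above the table). 48 to 78 g (sizes in mm)
- cork_ring: cork flask ring, fixed flat on the table, 82 across, hole 56 across, 25 high; origin under its centre (sizes in mm)
- sheet: sheet of white paper 297 x 210 flat on the table on which the sample lies at the start; origin at its centre (sizes in mm)
- stone1: small grey-brown piece of gravel, 30 x 21 x 18 mm (its own x, y, z as it lies at the start), two nearly flat faces across y; origin at its centre. 14 to 29 g. May be absent
- stone2: small grey-brown piece of gravel, 28 x 22 x 20 mm (its own x, y, z as it lies at the start), two nearly flat faces across y; origin at its centre. 14 to 29 g. May be absent
- stone3: small grey-brown piece of gravel, 32 x 23 x 19 mm (its own x, y, z as it lies at the start), two nearly flat faces across y; origin at its centre. 14 to 29 g. May be absent
- stone4: small grey-brown piece of gravel, 26 x 20 x 18 mm (its own x, y, z as it lies at the start), two nearly flat faces across y; origin at its centre. 14 to 29 g. May be absent
- stone5: small grey-brown piece of gravel, 30 x 24 x 20 mm (its own x, y, z as it lies at the start), two nearly flat faces across y; origin at its centre. 14 to 29 g. May be absent
- stone6: small grey-brown piece of gravel, 27 x 21 x 19 mm (its own x, y, z as it lies at the start), two nearly flat faces across y; origin at its centre. 14 to 29 g. May be absent
- cobble: large brown cobble beside the paper, 75 x 55 x 44, not part of the sample; origin at its centre. A bystander (sizes in mm)
- beaker: small empty glass beaker, 47 across, 58 high; origin under its centre. A bystander (sizes in mm)
- pen: marker pen lying down, 115 long along its x, 14 thick; origin under its middle. A bystander (sizes in mm)
- spatula: flat steel spatula, 162 long along its x, 5 thick; origin under its shaft, 60 from the handle end. A bystander (sizes in mm)
- bottle_a: amber reagent bottle, 72 across, 150 high; origin under its centre. A bystander (sizes in mm)
- bottle_b: amber reagent bottle like bottle_a. A bystander (sizes in mm)
- flask: conical glass flask, 84 across, 134 high; origin under its centre. A bystander (sizes in mm)
Things that resemble listed ones, but are neither listed nor needed, are in the scene too. What is shaped like the lid but pink is not meant.

How it is judged:
By the outcome, as a careful person would: the job done as asked, in the order asked, and still so for the second after the job is handed in, with the robot touching nothing.
Of stone1, stone2, stone3, stone4, stone5, stone6 only 4 to 6 are there at a start; the rules pass over those that are not, and their reading is None.
At some moment in a run one of stone1, stone2, stone3, stone4, stone5, stone6 may be knocked a few centimetres aside while the robot is not near it.
It also fails if it takes over 210 s, if anything falls off the work surface, if the arm or the gripper's body presses on something with over 40 N, if the wrist force passes 120 N, or if a joint passes its speed limit or range.

## Robot

A 6-joint arm with a two-finger parallel gripper is mounted at the origin on the work surface. World frame = base frame: x ahead of the robot, y to its left, z up, the work surface at z = 0. Lengths are in mm, angles in rad, forces in N, time in s.
With the tool pointing down it reaches from about 325 to 875 mm from the base axis. Payload 4.4 kg.
Tool frame: the origin (TCP) lies on the centre line of the jaws, within the pads' length; the fingertips stand ahead of it and the grasp point (between the pads) lies 6 mm ahead of it (ctrl.tcp_to_tips is the z of the fingertips in the tool frame, in mm); z points along the fingers, y is the line along which they close (so a half turn about z gives the same grasp; the last joint's range is limited). The gripper opens to 85 mm and grips with 20 to 120 N. Pads are 22 mm wide; open, the fingers measure 114 mm over their backs; the gripper's body (76 mm by 85 mm) begins 54 mm behind the grasp point. The pads swing forward as they close: fully open they stand 13 mm farther back than shut.
Start: joints at [1.131, 0.207, 1.542, -0, 1.393, -0.15], TCP at [164.322, 551.022, 256.282] pointing down, gripper open.
Joint ranges: [-2.73, 2.73], [-0.86, 2.22], [0.23, 2.46], [-1.11, 4.25], [0.08, 2.63], [-2.82, 2.82]. Speed limits (rad/s): [2.79, 2.79, 3.14, 3.14, 3.14, 3.14].

## Interface

Orientations are given as a 3x3 rotation matrix whose columns are the frame's x, y, z axes.
In Python, from plant import ctrl, sensors, optics gives the robot as it stands. Calls block until the motion is done:
- ctrl.move_ptp(position, orientation): joint-space move of the TCP to a pose.
- ctrl.move_l(position, rot=None, vel=150, threshold=None): straight line of the TCP; rot=None keeps the orientation; vel is the mean speed in mm/s. With threshold (N) it stops when the force on the tool has changed by that much, and returns True; else False.
- ctrl.set_joints(angles): joint-space move.
- ctrl.gripper_to(opening, force=None): finger opening in mm; force is the grip in N (None keeps the last); returns when the fingers have stopped.
- ctrl.hold(seconds).
- ctrl.solve_ik(position, orientation): joint angles nearest the present ones, or None.
- sensors.read_state(): the state.
- optics.grab_frame(name): name is "scene" or "top" or "wrist"; returns (picture, depth): 400x640x3 uint8, red, green, blue; 400x640 float32, mm along the optical axis (not along the pixel's ray), 0 where there is no reading.
- optics.camera_params(name): a dict with "mtx" (3x3 intrinsics, pixels), "R" (3x3) and "t" (3): a world point X has camera coordinates R X + t; the wrist camera has in their place "T_tool_cam" (4x4, takes a point from camera to tool coordinates, whose origin is the TCP and whose axes are the flange's). Camera axes: x right, y down, z forward; pixel columns grow to the right and rows downward; lengths in mm; the calibration is good to about 2 mm. The wrist camera is an equidistant fisheye: a pixel r from the principal point sees the ray r / f radians off the axis. A picture is of the moment at which its call begins: read the wrist's pose just before it. camera_params takes no time and is no camera call.
A pose or a line that the arm cannot do raises ctrl.MotionError and nothing moves.
- ctrl.finish_job(): hands the job in; it is judged then, once.
The state is a dict: "t": time; "q": joint angles; "qvel": joint speeds; "tau": joint torques, N m; "eef_pos": TCP position; "eef_rot": TCP orientation; "force": force on the tool from outside, world axes, zero at the start; "wrist_torque": the same for the moment, N m; "grip_width": finger opening in mm; "grasp_force": force on a finger pad.
Only numpy, scipy, OpenCV 4.12 (cv2) and the standard library are available. Lean on these libraries where they do the work, as an engineer would, in place of code of your own. Each camera call takes 0.05 s, during which the arm holds its last target. There are 200 camera calls.

## Working session

There is one attempt and no reset: what is moved stays moved. The work goes in short steps, each a Python script; the robot and the scene stay as the last script left them, time stands still between calls to the robot, and variables do not carry over. Pictures are saved under pics/ and viewed, at most 14 in all, crops included, and the job is handed in when it is done.

```bash
mkdir -p pics; ls
python3 - <<'E'
from plant import ctrl, sensors, optics
import cv2, numpy as np
for n in ("scene","top"):
    im,d=optics.grab_frame(n); cv2.imwrite(f"pics/{n}0.png",im[:,:,::-1]); np.save(f"pics/{n}0.npy",d)
    p=optics.camera_params(n); print(n,np.round(p["mtx"],1).tolist(),np.round(p["R"],3).tolist(),np.round(p["t"],1), (-p["R"].T@p["t"]).round(), (d>0).mean())
p=optics.camera_params("wrist");print(p)
s=sensors.read_state();print(s["t"],s["eef_rot"],ctrl.tcp_to_tips)
E
```

```text
pics
scene [[364.9, 0.0, 321.0], [0.0, 364.9, 205.5], [0.0, 0.0, 1.0]] [[0.319, 0.948, 0.002], [0.799, -0.268, -0.538], [-0.509, 0.173, -0.843]] [ -52.  -420.6 1533.8] [1134. -329. 1067.] 0.99585546875
top [[396.2, 0.0, 314.0], [0.0, 396.2, 199.2], [0.0, 0.0, 1.0]] [[-0.026, -1.0, -0.008], [-0.995, 0.027, -0.093], [0.094, 0.006, -0.996]] [-112.   566.9 1480.2] [ 423. -136. 1526.] 0.99600390625
{'mtx': array([[309.70691629,   0.        , 319.76535091],
       [  0.        , 309.70691629, 205.21079972],
       [  0.        ,   0.        ,   1.        ]]), 'T_tool_cam': array([[-5.91589734e-04, -9.54895519e-01, -2.96941406e-01,
         7.59063877e+01],
       [ 9.99999670e-01, -7.30313934e-04,  3.56245246e-04,
        -8.55532645e-01],
       [-5.57037436e-04, -2.96941097e-01,  9.54895635e-01,
        -1.16328567e+02],
       [ 0.00000000e+00,  0.00000000e+00,  0.00000000e+00,
         1.00000000e+00]])}
0.1 [[-9.58296617e-01  2.85773989e-01 -9.06239068e-04]
 [ 2.85775239e-01  9.58294799e-01 -1.89520274e-03]
 [ 3.26844540e-04 -2.07514706e-03 -9.99997793e-01]] 25.0
```

View pics/scene0.png

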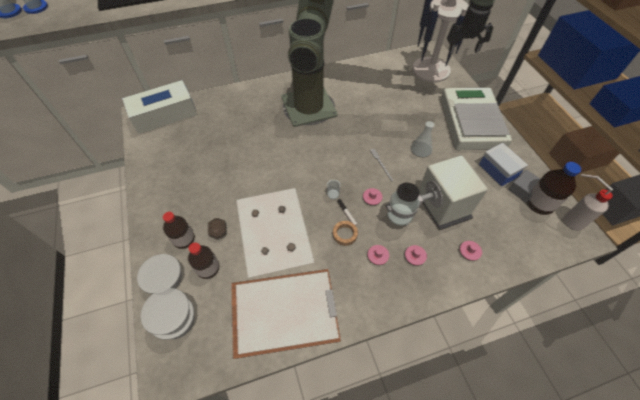

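View pics/top0.png

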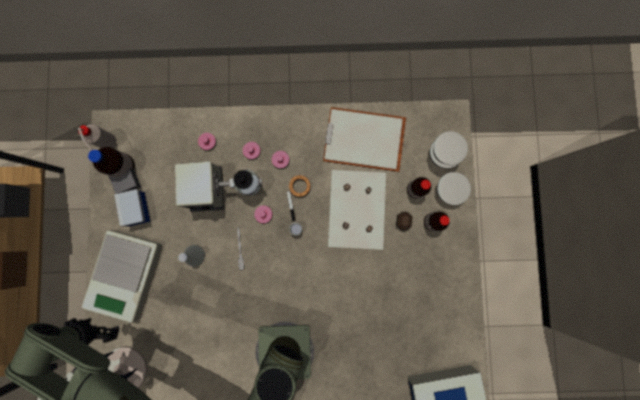

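Top view: the black lid sits on the jar at (243,180) with the gearbox to its left at (197,186). The cork ring is at (300,186), and four stones lie on the paper at (347,187), (368,190), (347,225) and (369,229).

Lookalikes:
- **Lid:** pink lids at (207,141), (251,150), (280,160) and (263,214). I choose the black one on the jar.
- **Stones:** the cobble at (404,221), left alone.
- **Ring:** only one.

```bash
cat > h.py <<'E'
from plant import ctrl, sensors, optics
import cv2, numpy as np
np.set_printoptions(suppress=True, precision=1)
def cloud(n,d,p=None):
    p=p or optics.camera_params(n); K=p["mtx"]; v,u=np.mgrid[:d.shape[0],:d.shape[1]]
    c=np.stack([(u-K[0,2])/K[0,0]*d,(v-K[1,2])/K[1,1]*d,d],-1)
    return (c-p["t"])@p["R"]
def ray(n,px,z):
    p=optics.camera_params(n);K=p["mtx"]
    r=p["R"].T@np.array([(px[0]-K[0,2])/K[0,0],(px[1]-K[1,2])/K[1,1],1]);o=-p["R"].T@p["t"]
    return o+r*(z-o[2])/r[2]
def wgrab(name=None):
    s=sensors.read_state(); im,d=optics.grab_frame("wrist")
    if name: cv2.imwrite(f"pics/{name}.png",im[:,:,::-1])
    return im,d,s
W=optics.camera_params("wrist")
def wray(s,px,z):
    K=W["mtx"];a=np.array([px[0]-K[0,2],px[1]-K[1,2]])/K[0,0];r=np.hypot(*a)
    v=np.array([*(a*np.sinc(r/np.pi)),np.cos(r)])
    T=W["T_tool_cam"];R=s["eef_rot"];o=R@T[:3,3]+s["eef_pos"];v=R@T[:3,:3]@v
    return o+v*(z-o[2])/v[2]
def down(yaw):  # tool y axis (closing line) at angle yaw in the world
    y=np.array([np.cos(yaw),np.sin(yaw),0]);z=np.array([0,0,-1.]);return np.stack([np.cross(y,z),y,z],1)
def blobs(m,amin=4):
    n,l,st,c=cv2.connectedComponentsWithStats(m.astype(np.uint8)); return [(c[i],st[i,4],l==i) for i in range(1,n) if st[i,4]>=amin]
E
python3 - <<'E'
from h import *
im=cv2.imread("pics/top0.png");d=np.load("pics/top0.npy");P=cloud("top",d)
z=P[:,:,2]
m=np.zeros(z.shape,bool);m[150:220,165:230]=1
m&=(z>150)&(z<180)
print("gearbox",cv2.minAreaRect(P[m][:,:2].astype(np.float32)),np.median(z[m]))
for (u,v) in [(243,180)]:
    w=P[v-12:v+12,u-14:u+16]; k=w[:,:,2]>170; print("lid",w[k].mean(0),w[k][:,2].max(),k.sum())
    hsv=cv2.cvtColor(im,cv2.COLOR_BGR2HSV)
    dk=np.zeros(z.shape,bool);dk[165:195,230:262]=1;dk&=hsv[:,:,2]<60
    for c,a,mm in blobs(dk): print("dark",c,a,P[mm].mean(0),ray("top",c,178))
hsv=cv2.cvtColor(im,cv2.COLOR_BGR2HSV)
m=np.zeros(z.shape,bool);m[170:202,286:314]=1;m&=(hsv[:,:,1]>110)
c=np.argwhere(m)[:,::-1].astype(np.float32);(cc,r)=cv2.minEnclosingCircle(c);print("ring",cc,r,ray("top",cc,25))
pap=np.zeros(z.shape,bool);pap[175:245,333:382]=1
for c,a,mm in blobs(pap&(hsv[:,:,2]<130)): print("stone",c,a,ray("top",c,10),P[mm].mean(0))
for nm,px,h in [("beaker",(296,229),30),("cobble",(404,221),22),("botA",(421,187),150),("botB",(438,220),150),("flask",(190,256),60),("pink",(263,214),20),("pink",(280,160),20),("spat",(240,250),2),("pen",(292,206),7)]: print(nm,ray("top",px,h))
ims=cv2.imread("pics/scene0.png");hs=cv2.cvtColor(ims,cv2.COLOR_BGR2HSV)
k=cv2.resize(ims[150:270,330:490],None,fx=4,fy=4,interpolation=cv2.INTER_CUBIC);k2=cv2.resize(im[165:245,320:415],None,fx=6,fy=6,interpolation=cv2.INTER_CUBIC)
cv2.imwrite("pics/c1.png",k)
E
```

```text
gearbox ((617.1834716796875, 288.70806884765625), (150.5401153564453, 133.14820861816406), 2.9714720249176025) 164.80542642669025
lid [622.7 112.4 188.6] 1525.7454269618322 294
dark [242.7 179.2] 266 [624.  114.2 184.8] [625.1 115.5 178. ]
dark [258.8 190.5] 31 [602.4  82.6  25.6] [584.2  60.5 178. ]
dark [233.1 193.9] 8 [595.3 186.3   0.2] [575.2 148.8 178. ]
ring (299.40435791015625, 185.7608642578125) 10.852221488952637 [616.8 -72.5  25. ]
stone [346.4 187. ] 43 [ 608.9 -252.9   10. ] [ 604.2 -249.9   49.5]
stone [367.9 190.1] 36 [ 594.8 -335.1   10. ] [ 594.4 -334.6   13.3]
stone [345.1 225.5] 41 [ 461.3 -242.7   10. ] [ 461.3 -242.5   12.4]
stone [368.8 228.7] 39 [ 446.5 -332.7   10. ] [ 446.4 -332.4   12.7]
beaker [452.4 -56.1  30. ]
cobble [ 472.  -465.2   22. ]
botA [ 584.7 -502.   150. ]
botB [ 468.1 -554.7  150. ]
flask [363.2 334.1  60. ]
pink [512.9  68.8  20. ]
pink [719.5   0.2  20. ]
spat [378.6 161.2   2. ]
pen [541.5 -41.5   7. ]
```

View pics/c1.png

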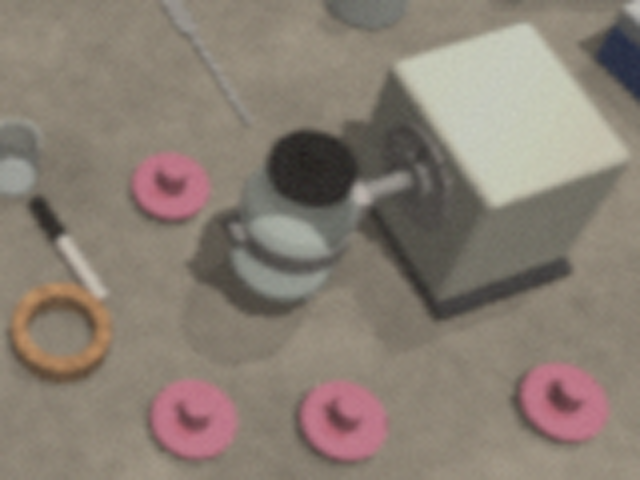

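The crop confirms the black lid on the jar mouth at crop (313,167) and the cork ring at (60,330). All the other lids are pink. The jar estimate from the gearbox agrees with the lid to about 2 mm. Next I refine from close up.

```bash
cat >> h.py <<'E'
def wcloud(s,d):
    K=W["mtx"];v,u=np.mgrid[:400,:640];a=np.stack([u-K[0,2],v-K[1,2]],-1)/K[0,0];r=np.hypot(a[...,0],a[...,1])
    k=np.sinc(r/np.pi)/np.cos(np.minimum(r,1.45))
    c=np.concatenate([a*k[...,None],np.ones((400,640,1))],-1)*d[...,None]
    T=W["T_tool_cam"];R=s["eef_rot"];return (c@T[:3,:3].T+T[:3,3])@R.T+s["eef_pos"]
E
python3 - <<'E'
from h import *
ctrl.move_ptp([610,30,340],down(np.pi/2))
im,d,s=wgrab("w1");np.save("pics/w1.npy",d)
P=wcloud(s,d);hsv=cv2.cvtColor(im,cv2.COLOR_RGB2HSV);z=P[...,2]
near=lambda x,y,r:np.hypot(P[...,0]-x,P[...,1]-y)<r
g=near(625,115,60)&(z>192)&(z<215);print("grip",P[g].mean(0),g.sum(),np.percentile(z[g],[5,50,95]))
f=near(625,115,60)&(z>166)&(z<182)&(hsv[...,2]<70);c,r=cv2.minEnclosingCircle(P[f][:,:2].astype(np.float32));print("flange",c,r,f.sum(),np.median(z[f]))
m=near(617,-72,60)&(hsv[...,1]>100)&(z>17)&(z<33);c,r=cv2.minEnclosingCircle(P[m][:,:2].astype(np.float32));print("ring",c,r,np.median(z[m]))
print(s["t"])
E
```

```text
grip [626.5 114.6 200.1] 568 [194.6 200.6 201.9]
flange (627.3650512695312, 115.70825958251953) 33.92292785644531 2594 174.80068175707325
ring (619.6176147460938, -71.18821716308594) 40.959861755371094 23.56216344121566
2.55
```

View pics/w1.png

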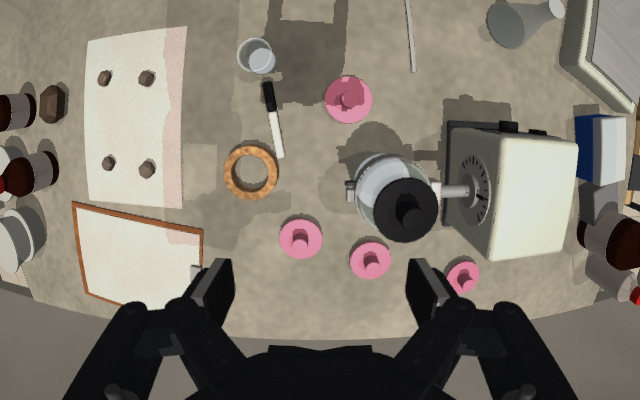

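The wrist view shows the lid at (406,208), the ring at (250,172) and four stones on the paper. The fitted radii (33.9, 41.0) match the given sizes. Moving the lid to the ring.

Run:
```python
from h import *
R=down(np.pi/2)
ctrl.move_ptp([627,115,270],R)
ctrl.gripper_to(60)
ctrl.move_l([627,115,206],vel=100)
ctrl.gripper_to(10,force=30)
s=sensors.read_state();print(s["grip_width"],s["grasp_force"],s["eef_pos"],s["t"])
ctrl.move_l([627,115,270],vel=100)
s=sensors.read_state();print(s["grip_width"],s["grasp_force"],s["force"])
ctrl.move_l([619.3,-71.3,150],vel=150)
ctrl.move_l([619.3,-71.3,68],vel=80)
h=ctrl.move_l([619.3,-71.3,57],vel=20,threshold=4)
s=sensors.read_state();print(h,s["eef_pos"],s["force"],s["grip_width"])
ctrl.gripper_to(60)
ctrl.move_l([619.3,-71.3,200],vel=200)
ctrl.move_ptp([590,-10,320],R)
im,d,s=wgrab("w2");P=wcloud(s,d);z=P[...,2];hsv=cv2.cvtColor(im,cv2.COLOR_RGB2HSV)
f=(np.hypot(P[...,0]-619,P[...,1]+71)<60)&(z>22)&(z<65)&(hsv[...,2]<70)&(hsv[...,1]<120)
c,r=cv2.minEnclosingCircle(P[f&(z<38)][:,:2].astype(np.float32));print("lid",c,r,np.median(z[f&(z<38)]),z[f].max(),P[f&(z>50)].mean(0))
print(s["t"])
```

```text
22.6971675091419 29.654180109500885 [627.6 115.1 207.1] 4.7083
22.621217072812627 29.401599168777466 [-0.7  0.4 -0.4]
True [619.8 -71.4  62.2] [-0.6 -0.   3.8] 22.697338423119714
lid (619.0453491210938, -72.31250762939453) 33.50847625732422 29.764593990981552 57.669703251658404 [619.1 -71.4  55.5]
10.5917
```

View pics/w2.png

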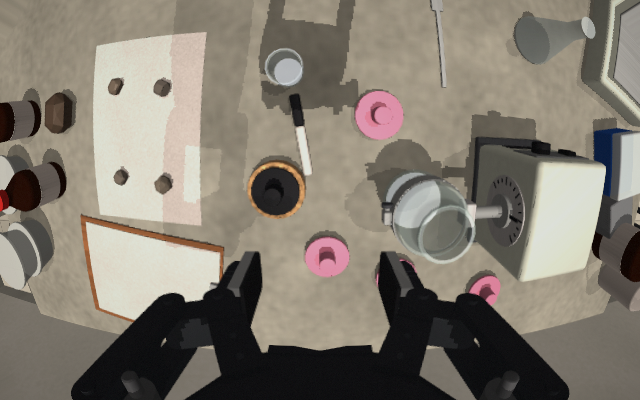

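The lid is seated in the ring at (275,188): centre (619,-72), top at 57. Four stones are still on the paper. Now I tip the jar by gripping its neck and turning about the shaft.

```bash
cat >> h.py <<'E'
from scipy.spatial.transform import Rotation as Ro
C=np.array([626.8,114.9,105.]);YAW=0.052
SH=np.array([-np.sin(YAW),np.cos(YAW),0])
def jr(th): return Ro.from_rotvec(-th*SH).as_matrix()
def jpose(th,up,dx=0):   # tool along jar axis, TCP 'up' mm above the shaft along the jar axis, dx along jar x (to the back/upper side)
    x0=np.array([np.cos(YAW),np.sin(YAW),0]);M=jr(th)
    return C+M@(x0*dx+np.array([0,0,up])),M@down(np.pi/2+YAW)
E
python3 - <<'E'
from h import *
T=0.785
for th in np.linspace(0,T,5):
    print(ctrl.solve_ik(*jpose(th,72)))
p,R=jpose(0,140);ctrl.gripper_to(85);ctrl.move_ptp(p,R)
ctrl.move_l(jpose(0,73)[0],vel=80)
ctrl.gripper_to(40,force=25)
s=sensors.read_state();print(s["grip_width"],s["grasp_force"],s["force"],s["eef_pos"])
for th in np.linspace(0,T,6)[1:]:
    p,R=jpose(th,73);ctrl.move_l(p,rot=R,vel=50);s=sensors.read_state();print(s["force"],s["eef_pos"]-p)
ctrl.gripper_to(85)
ctrl.move_l(jpose(T,150)[0],vel=120)
im,d,s=wgrab("w3");np.save("pics/w3.npy",d);np.savez("pics/w3s.npz",p=s["eef_pos"],R=s["eef_rot"]);print(s["t"])
E
```

```text
[ 0.   0.4  1.5 -0.   1.3 -1.6]
[ 0.   0.3  1.6  0.   1.  -1.6]
[ 0.   0.2  1.8  0.   0.8 -1.6]
[ 0.   0.1  2.   0.   0.5 -1.6]
[ 0.   0.1  2.1  0.1  0.1 -1.6]
59.480832772208565 30.986416793894023 [-1.8  5.9  5.1] [627.3 116.8 179.6]
[0.2 6.6 2.5] [0.7 1.9 1.7]
[-1.4  7.8  3. ] [0.6 1.9 1.8]
[-1.7  9.9  4.3] [0.6 2.  1.9]
[-5.9  9.8  6. ] [0.4 2.1 2.1]
[-9.7 12.8 11.1] [0.1 2.1 1.9]
16.0417
```

View pics/w3.png

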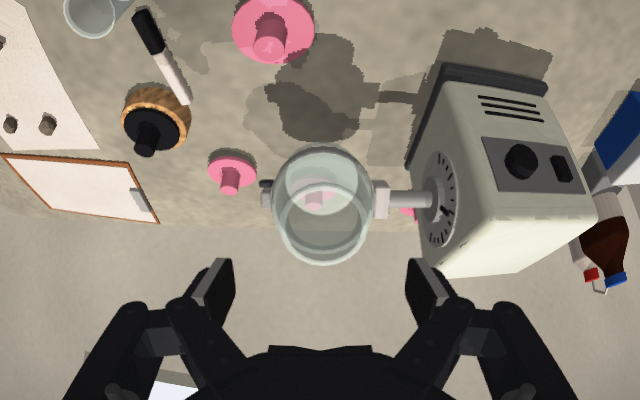

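The jar is tipped: the rim is centred near (321,224), pointing at the tool. The lid in the ring at (155,125) is undisturbed. Checking the real tilt from rim depth and surveying the stones.

Run:
```python
from h import *
z=np.load("pics/w3s.npz");s=dict(eef_pos=z["p"],eef_rot=z["R"]);d=np.load("pics/w3.npy");P=wcloud(s,d)
Q=(P-C)@jr(.785)  # jar frame (untwisted yaw): x, y, z
Q=Q@Ro.from_rotvec([0,0,YAW]).as_matrix()
m=(np.hypot(Q[...,0],Q[...,1]-1.5)<40)&(Q[...,2]>58)&(Q[...,2]<74)
q=Q[m];print(m.sum(),np.percentile(q[:,2],[5,50,95]))
q=q[q[:,2]>62]
A=np.c_[q[:,:2],np.ones(len(q))];k=np.linalg.lstsq(A,q[:,2],rcond=None)[0];print("plane",k*[1000,1000,1])
print("rim circle",cv2.minEnclosingCircle(q[:,:2].astype(np.float32)))
ctrl.move_ptp([500,-230,360],down(np.pi/2))
im,d,s=wgrab("w4");P=wcloud(s,d);g=cv2.cvtColor(im,cv2.COLOR_RGB2GRAY);zz=P[...,2]
box=(P[...,0]>390)&(P[...,0]<670)&(P[...,1]<-190)&(P[...,1]>-400)
for c,a,mm in blobs(box&(zz>4)&(zz<30),60):
    pts=P[mm][:,:2].astype(np.float32);r=cv2.minAreaRect(pts);print(c,a,r,wray(s,c,10)[:2],np.percentile(zz[mm],98))
print(s["t"])
```

```text
1889 [59.3 63.3 65.3]
plane [-35.6  -4.3  63.6]
rim circle ((1.808683156967163, 1.4019831418991089), 31.834009170532227)
[251.  130.2] 231 ((448.06390380859375, -333.52655029296875), (21.836441040039062, 28.30147361755371), 56.112998962402344) [ 448.3 -333.7] 18.491744016855343
[309.8 138.9] 229 ((462.9524230957031, -244.8958740234375), (26.28610610961914, 22.427169799804688), 65.55904388427734) [ 463.3 -244.5] 20.277448800257428
[254.2 222.2] 176 ((596.076171875, -336.4216613769531), (21.849220275878906, 25.17279052734375), 44.32979965209961) [ 596.3 -336.3] 19.594237642970455
[304.9 230.8] 231 ((610.0328979492188, -253.13919067382812), (24.830991744995117, 27.820371627807617), 32.417274475097656) [ 610.8 -253.6] 20.719168857160035
17.475
```

View pics/w4.png

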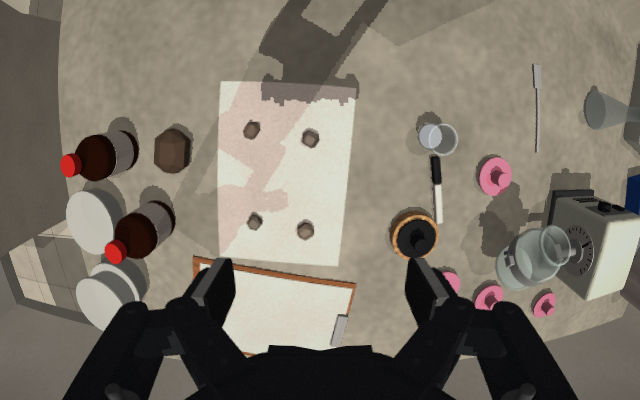

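The four stones are at (251,130), (310,139), (254,222) and (305,231) on the paper, heights 18–21 as they should be. The tilt reads about 43.5° against 45°, within the measuring error. Next I probe where the fingertips really are at a stone-wide opening, then do the first stone.

```bash
cat >> h.py <<'E'
def look(x,y,h=115,name=None,yaw=np.pi/2):
    ctrl.move_ptp([x,y,h],down(yaw));im,d,s=wgrab(name);P=wcloud(s,d)
    m=(np.hypot(P[...,0]-x,P[...,1]-y)<60)&(P[...,2]>5)&(P[...,2]<30)
    B=[b for b in blobs(m,100) if np.hypot(*(P[b[2]].mean(0)[:2]-[x,y]))<45]
    if not B: return None
    b=max(B,key=lambda b:b[1]);q=P[b[2]][:,:2].astype(np.float32)
    an=np.linspace(0,np.pi,91)[:-1]
    U=q@np.array([np.cos(an),np.sin(an)]);lo,hi=np.percentile(U,[1,99],axis=0)
    i=np.argmin(hi-lo);j=(i+45)%90;e=lambda a:np.array([np.cos(a),np.sin(a)])
    c=e(an[i])*(lo[i]+hi[i])/2+e(an[j])*(lo[j]+hi[j])/2
    return c,an[i],hi[i]-lo[i],hi[j]-lo[j],b[0]
E
python3 - <<'E'
from h import *
s=sensors.read_state();print("free err",s["eef_pos"])
ctrl.gripper_to(22);ctrl.move_ptp([530,-290,60],down(np.pi/2))
h=ctrl.move_l([530,-290,18],vel=20,threshold=3);s=sensors.read_state();print(h,s["eef_pos"],s["force"])
ctrl.move_l([530,-290,60]);ctrl.gripper_to(50)
print(look(610.5,-253.3,name="w5"),sensors.read_state()["eef_pos"])
E
```

```text
free err [ 499.9 -228.8  358.7]
True [ 530.  -290.    25.2] [-0.  -0.1  4.4]
(array([ 611. , -253.1]), np.float64(0.5585053606381855), np.float64(23.83490953268023), np.float64(25.360599433625566), array([320.4, 214.4])) [ 609.7 -252.9  114.2]
```

View pics/w5.png

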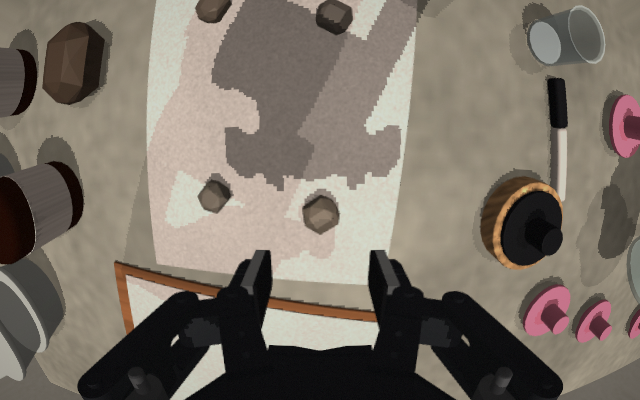

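The stone is at (320,214), and the depth outline is 23.8 wide. I check its flats in one enlarged crop before gripping.

Run:
```python
from h import *
im=cv2.imread("pics/w5.png");k=cv2.resize(im[180:245,285:360],None,fx=8,fy=8,interpolation=cv2.INTER_CUBIC);cv2.imwrite("pics/c2.png",k)
hsv=cv2.cvtColor(im,cv2.COLOR_BGR2HSV)
for p in [(320,214),(330,225),(310,222),(340,235),(290,200),(270,150),(313,205)]: print(p,hsv[p[1],p[0]],im[p[1],p[0]])
```

```text
(320, 214) [ 15  62 144] [109 127 144]
(330, 225) [ 15  66 100] [ 74  87 100]
(310, 222) [ 16  67 110] [ 81  96 110]
(340, 235) [ 27  22 210] [192 208 210]
(290, 200) [ 13  39 198] [168 181 198]
(270, 150) [ 14  38 115] [ 98 106 115]
(313, 205) [ 16  68 102] [ 75  89 102]
```

View pics/c2.png

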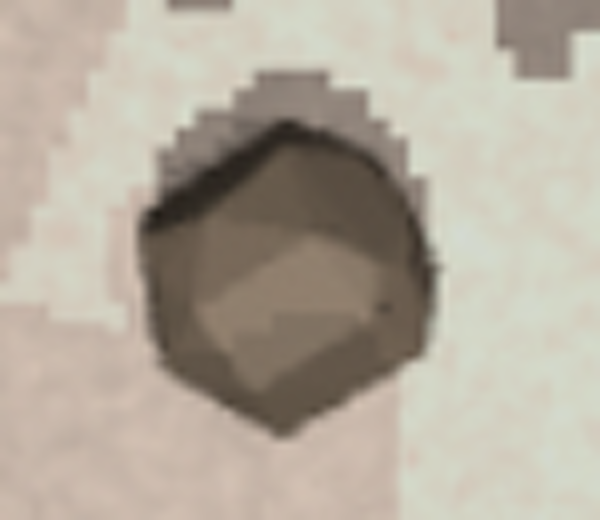

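The crop shows a hexagonal stone whose parallel flats run along (145,220)–(285,125). Their normal is about 34°, matching the fitted 32°. Picking and dropping the first stone.

```bash
cat >> h.py <<'E'
C[1]=116.4
T=0.785;TT=0.68
def drop_pose(ax,dx=7):
    p,_=jpose(T,65+ax,dx); return p+jr(TT)@np.array([0,0,25.]),jr(TT)@down(np.pi/2+YAW)
def pick(c,a,w):
    best=None
    for y in (a,a+np.pi):
        q=ctrl.solve_ik([*c,60],down(y))
        if q is not None and (best is None or abs(q[5]+.7)<abs(best[1][5]+.7)): best=(y,q)
    y=best[0];ctrl.gripper_to(w+22);ctrl.move_ptp([*c,75],down(y));ctrl.move_l([*c,30],vel=70,threshold=15)
    ctrl.gripper_to(5,force=40);s=sensors.read_state();print("grip",s["grip_width"],s["grasp_force"],s["eef_pos"])
    ctrl.move_l([*c,200],vel=200);s=sensors.read_state();print("up",s["grip_width"],s["grasp_force"]);return s["grip_width"]>14
def drop(name=None):
    p,R=drop_pose(60);ctrl.move_ptp(p,R);ctrl.move_l(drop_pose(4)[0],vel=100)
    s=sensors.read_state();print("at",s["grip_width"],s["force"],s["eef_pos"]-drop_pose(4)[0])
    ctrl.gripper_to(42);ctrl.hold(.4);ctrl.move_l(drop_pose(75)[0],vel=150);s=wgrab(name)[2];print("t",s["t"],s["force"])
E
python3 - <<'E'
from h import *
c,a,w,l,_=look(610.9,-253.1)
print(c,a,w,l)
if pick(c,a,w): drop("w6")
E
```

```text
[ 610.9 -253. ] 0.5934119456780721 23.82102453741652 25.473424635951574
grip 23.188993062531374 39.75566692650318 [ 611.6 -253.5   31. ]
up 22.72623683612298 39.50864501064643
at 22.40585906068422 [-0.   0.3  0.1] [ 0.2 -0.3 -0. ]
t 29.2167 [ 0.6 -0.7  0.1]
```

View pics/w6.png

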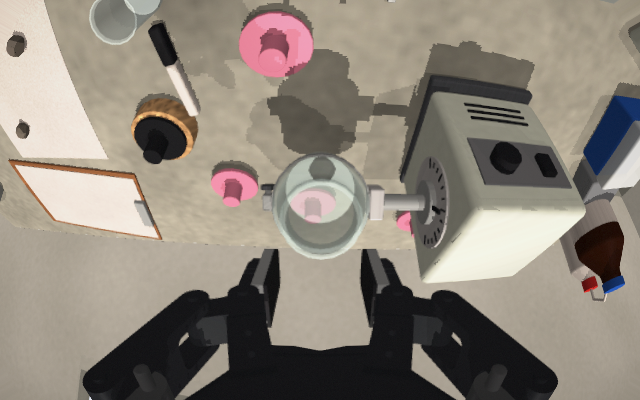

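The first stone is inside the jar at (320,168), low in the belly. Doing the rest, with a fresh survey before each pick.

```bash
cat >> h.py <<'E'
def survey(name=None):
    ctrl.move_ptp([520,-260,360],down(np.pi/2));im,d,s=wgrab(name);P=wcloud(s,d);z=P[...,2]
    box=(P[...,0]>370)&(P[...,0]<690)&(P[...,1]<-115)&(P[...,1]>-425)&(z>5)&(z<30)
    hsv=cv2.cvtColor(im,cv2.COLOR_RGB2HSV)
    B=[(P[m].mean(0),a,c) for c,a,m in blobs(box,90) if a<500 and np.median(hsv[...,1][m])>45]
    return B
E
python3 - <<'E'
from h import *
for i in range(3):
    B=survey();print("left",[(b[0],b[1]) for b in B])
    if not B: break
    b=max(B,key=lambda b:b[0][1])
    r=look(*b[0][:2])
    if r is None: print("none");continue
    c,a,w,l,_=r;r=look(*c)
    if r is None or not 15<r[2]<28: print("odd",r);break
    c,a,w,l,_=r;print(c,a,w,l)
    if not pick(c,a,w): print("missed");break
    drop(f"d{i}")
print("left",[(b[0],b[1]) for b in survey("w7")],sensors.read_state()["t"])
E
```

```text
left [(array([ 448.2, -332.8,   15.2]), np.int32(231)), (array([ 462.9, -244.6,   16.6]), np.int32(227)), (array([ 594.5, -335.3,   16. ]), np.int32(181))]
[ 462.2 -244.2] 2.722713633111154 21.405605734209587 24.089003288613178
grip 20.778840503421254 39.56739384702814 [ 462.8 -244.7   30.8]
up 20.451493702011952 39.293673067877535
at 20.790742991348033 [ 0.1  0.1 -0.4] [ 0.1 -0.4 -0. ]
t 39.6083 [-0.1 -0.  -0.2]
left [(array([ 448.2, -332.7,   15.3]), np.int32(232)), (array([ 594.5, -335.2,   16.1]), np.int32(181))]
[ 447.1 -333.6] 0.9424777960769379 20.713913649299226 26.43445085089502
grip 19.461886570162513 39.5756957429694 [ 447.6 -334.2   30.8]
up 19.86155052275007 39.32789829763351
at 19.584934943284615 [-0.2 -0.7 -0.2] [ 0.1 -0.3 -0. ]
t 49.2667 [-0.6  0.7 -0.3]
left [(array([ 650.7, -394.6,   18.1]), np.int32(158))]
[ 668.6 -404. ] 3.1066860685499065 21.645787056957943 23.21206904395649
grip 21.533684642180482 39.18372714018915 [ 669.2 -404.5   31.3]
up 21.182185622491513 39.123215147992596
at 21.12282887646323 [-0.4  0.5 -0.5] [ 0.1 -0.2 -0.1]
t 60.1083 [ 0.2 -0.2 -0.3]
left [] 61.6667
```

Run:
```python
import cv2,numpy as np
a=cv2.imread("pics/d2.png")[130:270,250:400];b=cv2.imread("pics/w7.png")
a=cv2.resize(a,(320,299),interpolation=cv2.INTER_CUBIC);b=cv2.resize(b,(478,299))
cv2.imwrite("pics/m1.png",np.hstack([a,b]))
```

```text
(no output)
```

View pics/m1.png

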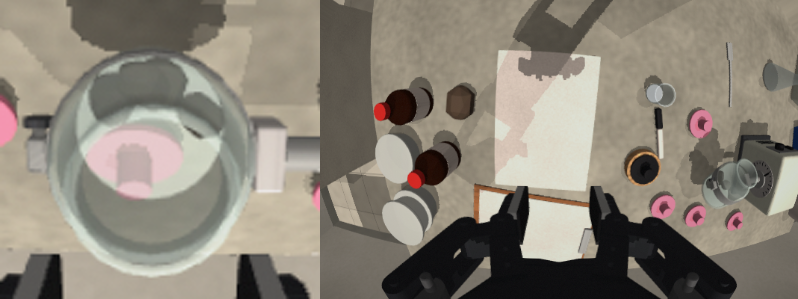

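All four stones lie in the jar's lower belly (left panel, 90–220, 60–135). The paper is empty and the lid is still in the ring. Bringing the jar upright.

Run:
```python
from h import *
ctrl.gripper_to(85)
p,R=jpose(T,140);ctrl.move_ptp(p,R)
ctrl.move_l(jpose(T,74)[0],vel=80);ctrl.gripper_to(40,force=25);print(sensors.read_state()["grip_width"])
for th in np.linspace(T,0,6)[1:]:
    p,R=jpose(th,74);ctrl.move_l(p,rot=R,vel=50);s=sensors.read_state();print(s["force"],s["eef_pos"]-p)
ctrl.gripper_to(85);ctrl.move_l(jpose(0,160)[0],vel=120)
for k,pp in enumerate([[*C[:2],265],[590,20,330]]):
    ctrl.move_ptp(pp,down(np.pi/2))
    im,d,s=wgrab(f"u{k}");P=wcloud(s,d)
    Q=(P-[*C[:2],105])@Ro.from_rotvec([0,0,YAW]).as_matrix()
    m=(np.hypot(Q[...,0],Q[...,1])<42)&(Q[...,2]>58)&(Q[...,2]<72)
    q=Q[m];print(np.percentile(q[:,2],[5,50,95]));q=q[q[:,2]>np.median(q[:,2])-2]
    A=np.c_[q[:,:2],np.ones(len(q))];print("plane",np.linalg.lstsq(A,q[:,2],rcond=None)[0]*[1000,1000,1],cv2.minEnclosingCircle(q[:,:2].astype(np.float32)))
f=(np.hypot(P[...,0]-619,P[...,1]+71)<60)&(P[...,2]>22)&(P[...,2]<65)&(im.max(2)<70)
z=P[...,2];print("lid grip",P[f&(z>50)].mean(0),cv2.minEnclosingCircle(P[f&(z<38)][:,:2].astype(np.float32)))
print(s["t"])
```

```text
59.92068764610741
[-3.4  2.4  3.7] [0.3 0.7 1. ]
[-3.2  3.3  5.9] [0.4 0.7 0.9]
[-3.2  2.4  5.4] [0.6 0.6 0.9]
[-2.7  1.3  5.6] [0.9 0.5 0.9]
[-2.4  1.3  6.4] [1.  0.5 0.9]
[59.4 63.2 65.2]
plane [-36.9   1.   63.5] ((2.808154344558716, -0.4593488574028015), 32.04957580566406)
[59.2 63.2 65.3]
plane [-33.1  -0.3  63.5] ((2.8848025798797607, -0.4373348355293274), 31.995685577392578)
lid grip [618.7 -71.4  55.4] ((618.882080078125, -71.61754608154297), 33.49626159667969)
69.0167
```

View pics/u0.png

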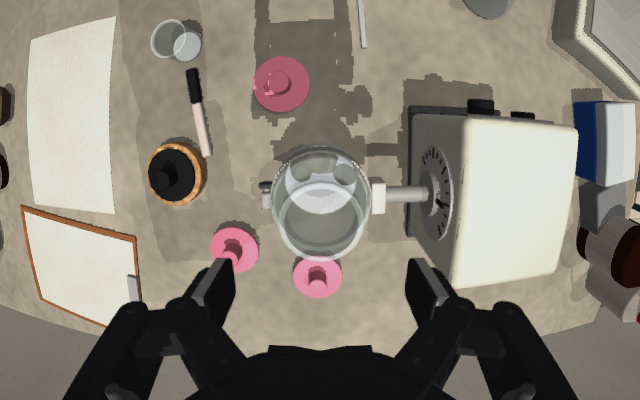

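The jar is upright, rim at (322,222), stones in it at (325,170), and the lid still in the ring at (177,173). The rim plane gave the same bias tipped and upright, so I check tilt by comparing neck and band centres in one view.

```bash
cat >> h.py <<'E'
from scipy.optimize import least_squares
def tilt(pose):
    ctrl.move_ptp(*pose);im,d,s=wgrab();P=wcloud(s,d)
    Q=(P-[626.8,116.4,105])@Ro.from_rotvec([0,0,YAW]).as_matrix();out=[]
    for z0,z1,r in ((-11,11,46),(46,62,31)):
        h=np.hypot(Q[...,0],Q[...,1]);q=Q[(Q[...,2]>z0)&(Q[...,2]<z1)&(abs(h-r)<5)&(Q[...,0]<0)&(abs(Q[...,1])<r*.8)]
        f=least_squares(lambda c:np.hypot(q[:,0]-c[0],q[:,1]-c[1])-r,[0,0],loss="soft_l1");out.append((f.x,len(q),np.sqrt((f.fun**2).mean()),q[:,2].mean()))
    return out
E
python3 - <<'E'
from h import *
# look from the robot's side, lower and tilted so that the jar's front wall is seen
p,R=[450,110,250],Ro.from_rotvec([0,-.5,0]).as_matrix()@down(np.pi/2)
for o in tilt((p,R)): print(*o)
p=[430,60,290]
for o in tilt((p,R)): print(*o)
wgrab("u2");print(sensors.read_state()["t"])
E
```

```text
[ 1.4 -0.4] 1035 0.654586303424262 0.3369900313356826
[ 3.5 -0.3] 643 0.6514073772652859 54.0285222149409
[ 1.5 -0.3] 781 0.6794216634622176 0.39869143146320757
[ 3.5 -0.4] 465 0.6619299507042228 54.18837397508177
70.35
```

View pics/u2.png

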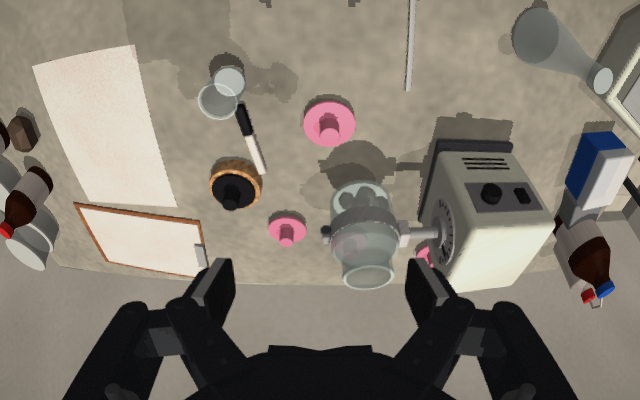

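The neck is 2.05 mm farther back than the band over 54 mm, so the jar leans 0.038 rad backwards and the axis is at x≈628.2. I correct that, re-measure, then fetch the lid.

Run:
```python
from h import *
C[0]=628.2;C[1]=116.1
ctrl.gripper_to(85);p,R=jpose(-.038,140);ctrl.move_ptp(p,R)
ctrl.move_l(jpose(-.038,74)[0],vel=80);ctrl.gripper_to(40,force=25)
p,R=jpose(.005,74);ctrl.move_l(p,rot=R,vel=20);ctrl.hold(.2);print(sensors.read_state()["force"])
ctrl.gripper_to(85);ctrl.move_l(jpose(.005,150)[0],vel=120)
o=tilt(([450,110,250],Ro.from_rotvec([0,-.5,0]).as_matrix()@down(np.pi/2)))
for k in o: print(*k)
print((o[1][0]-o[0][0])/54)
print(sensors.read_state()["t"])
```

```text
[0.5 4.9 5.7]
[ 0.7 -0.4] 1063 0.6892288500265578 0.6278113934073744
[ 0.8 -0.4] 644 0.6480457512385417 54.09702803659332
[0. 0.]
75.2667
```

The jar is upright to within 0.002 rad, neck centre at (627.6,116.0). Placing the lid.

Run:
```python
from h import *
R=down(np.pi/2)
ctrl.gripper_to(60);ctrl.move_ptp([618.9,-71.4,150],R);ctrl.move_l([618.9,-71.4,62],vel=100)
ctrl.gripper_to(10,force=30);s=sensors.read_state();print(s["grip_width"],s["eef_pos"]);z0=s["eef_pos"][2]
ctrl.move_l([618.9,-71.4,150],vel=120);ctrl.move_l([618.9,-71.4,275],vel=150)
print(sensors.read_state()["grip_width"])
ctrl.move_l([627.6,116,275],vel=150);ctrl.move_l([627.6,116,z0+145+8],vel=80)
h=ctrl.move_l([627.6,116,z0+145-4],vel=15,threshold=3)
s=sensors.read_state();print(h,s["eef_pos"],s["force"],z0+145)
ctrl.gripper_to(60);ctrl.move_l([627.6,116,300],vel=120)
o=tilt(([450,110,250],Ro.from_rotvec([0,-.5,0]).as_matrix()@down(np.pi/2)));print((o[1][0]-o[0][0])/54*1000)
ctrl.move_ptp([590,20,340],R);im,d,s=wgrab("f0");P=wcloud(s,d);z=P[...,2]
f=(np.hypot(P[...,0]-627,P[...,1]-116)<60)&(im.max(2)<70);g=f&(z>166)&(z<182);q=P[g]
print("lid",cv2.minEnclosingCircle(q[:,:2].astype(np.float32)),np.median(z[g]),np.linalg.lstsq(np.c_[q[:,:2],np.ones(len(q))],q[:,2],rcond=None)[0][:2]*1000,P[f&(z>194)].mean(0),z[f].max());print(s["t"])
```

```text
22.44302302308035 [619.5 -71.5  62.9]
22.79496611167538
True [627.7 116.  207.8] [-0.4 -0.1  3.4] 207.87912642220988
[-0.9  0.7]
lid ((626.8469848632812, 115.26041412353516), 34.35980987548828) 175.11352634846543 [-2.2  1.2] [595.6  81.9 359.8] 421.68965931602867
85.85
```

View pics/f0.png

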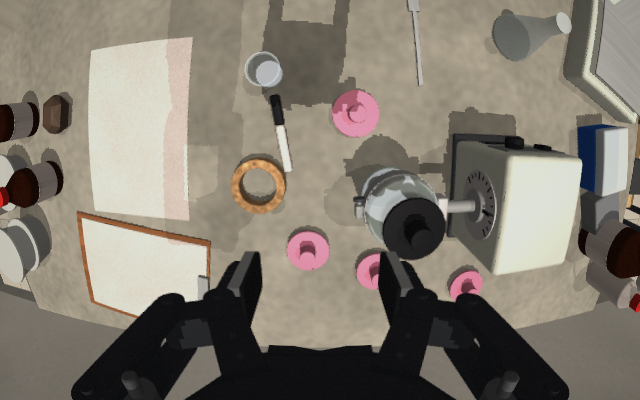

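The lid sits level on the jar mouth at (414,227), flange top at 175. The ring is empty, the paper is clear and everything else is where it was. Handing in.

```bash
python3 -c "
from h import *
print(ctrl.finish_job())"
```

```text
the job is handed in; nothing more can be done
None
```

I handed the job in at about 86 s: all four stones that were on the paper went into the jar while it was tipped (about 43.5° by my measurement), it is upright again with the lid seated level on its mouth, and I saw nothing else moved; no verdict was shown.

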